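# Bring the tyre seam of the honing wheel to the top

## Task

The leather tyre of the honing wheel needs its seam re-glued: take the clear guard by its tab and swing it up and back past its balance point so that it stays fully open by itself, then turn the wheel by its rim with your fingertips until the seam, now hidden down in the trough, is right at the top. Let go of everything with the wheel standing still, and leave the other things on the bench where they are.

Things in the scene. Friction and masses are not known exactly. Their poses are not given: they have to be found in the camera images.
- honer: honing machine fixed to the bench, upright: a grey open-topped steel trough 240 (x) x 130 (y) on a 300 x 190 base plate, in which a leather-tyred wheel stands on a level axle. Origin: centre of the base plate's underside, on the bench; x points from the machine's front (towards the robot) to its back, y is along the axle, z up. Side walls 95 high, front wall 125 high, back wall 95 high. It stands somewhere else and turned a little otherwise each time.
- hub (a point): centre of the wheel, on the axle, 100 above the bench. The wheel is a solid wooden disc with a brown leather tyre, radius 90, 40 wide along the axle, faces flat; mass 0.8 kg. Beside each face 39 is free up to the side walls (33 at the two bearing blocks, 44 long, on the walls beside the axle); higher than 115 above the bench nothing stands beside it once the guard is open, so the rim can be pinched across its 40 width or rubbed on the tyre.
- crown (a point): fixed point of the machine: the top of the tyre, 90 straight above the axle, 190 above the bench, where the seam has to come
- seam (a point): the glued seam of the tyre, on the tyre's surface at mid width: a dark line 6 wide straight across the tyre, with two small brass tack heads on either side of it; the only line on the tyre. Flush. At the start it is down in the trough, out of sight. (The dark round spots on the wheel's faces are balance holes and mean nothing.)
- wheel (a joint): turn of the wheel, rad: 0 (or any whole turn) has the seam exactly at the top; grows as the top of the wheel moves away from the robot (machine +x). Turns freely and endlessly both ways, friction about 0.012 N m, no motor, balanced: it stays where it stops.
- guard (a joint): opening of the clear guard, rad: 0 closed, 1.75 fully open against its stop. The guard is a curved strip of clear plastic 100 wide with steel edges, 105 to 110 from the axle, arching over the wheel from its hinge at the back down to the front wall; 0.45 kg with two small steel counterweights behind the hinge. Its balance point is at about 0.5: below it falls shut, above it falls open to the stop by itself (light friction).
- guard_hinge (a point): hinge of the guard, level, parallel to the axle: 115 behind the axle (machine +x), 100 above the bench. The guard's front swings up and back about it.
- tab (a point): grip point on the guard's tab, an aluminium leaf 92 wide (machine y), 10 thick, standing 40 out of the guard. Closed, the leaf leans 40 degrees from vertical towards the robot, pointing straight away from the axle; the point is on its mid plane, 130 from the axle and 21 out from the guard's surface: closed it is 84 in front of the axle and 200 above the bench. It turns with the guard.
- chisel: bystander: bench chisel lying behind the machine, 260 long (round wooden handle, 26 thick; flat steel blade); origin under its middle
- compound_bar: bystander: pale bar of honing compound 90 x 45 x 30, lying beside the machine; origin under its centre
- wax_jar: bystander: low amber glass jar with a steel cap, 64 across, 65 high, standing beside the machine; origin under its centre
- mallet: bystander: joiner's mallet lying on its side, head 60 x 110 x 70, handle 200 long; origin under it near the head
- dust_brush: bystander: small hand brush lying on the bench; origin under its middle
- tool_pot: bystander: white ceramic cup 80 across, 100 high; origin under its centre

How it is judged:
On the way, in this order (a step that is already met when the one before it is completed fails the run):
1. the guard is swung open past its balance point and lies at rest on its stop (value of joint guard above 1.5 rad and velocity of joint guard between -0.1 and 0.1 rad/s), for 0.2 s.
2. the wheel stands still with the seam at the top (x of seam in the frame of honer between -0.012 and 0.012 m and z of seam in the frame of honer above 0.15 m and velocity of joint wheel between -0.1 and 0.1 rad/s), for 0.2 s.
At the end, for the whole second after the job is handed in: The guard stays open by itself (beyond 1.5 rad, at rest), and the wheel stands still with its seam at the top, within 12 mm to the front or back of the highest point of the tyre; the other things on the bench are where they were (within 30 mm) (all of step 1 and all of step 2); the robot touches nothing.
It fails at once if a bystander (chisel, compound bar, jar, mallet, brush or cup) is moved more than 30 mm (distance of any of chisel, compound_bar, wax_jar, mallet, dust_brush, tool_pot from where it was at the start of the episode above 0.03 m).
It also fails if it takes over 64 s, if anything falls off the work surface, if the arm or the gripper's body presses on something with over 40 N, if the wrist force passes 120 N, or if a joint passes its speed limit or range.

## Robot

A 6-joint arm with a two-finger parallel gripper is mounted at the origin on the work surface. World frame = base frame: x ahead of the robot, y to its left, z up, the work surface at z = 0. Lengths are in m, angles in rad, forces in N, time in s.
With the tool pointing down it reaches from about 0.375 to 0.975 m from the base axis. Payload 3.8 kg.
Tool frame: the origin (TCP) lies at the very end of the fingers, on their centre line; the grasp point (between the pads) lies 19 mm behind it; z points along the fingers, y is the direction in which the jaws open and shut (so a half turn about z gives the same grasp; the last joint's range is limited). The gripper opens to 85 mm and grips with 20 to 120 N. Pads are 22 mm wide; open, the fingers measure 114 mm over their backs; the gripper's body (76 mm by 85 mm) begins 54 mm behind the grasp point. The pads swing forward as they close: fully open they stand 13 mm farther back than shut.
Start: joints at [-1.307, 0.264, 1.604, -0, 1.274, -0.037], TCP at [0.2, -0.645, 0.231] pointing down, gripper open.
Joint ranges: [-2.63, 2.63], [-0.94, 2.18], [0.31, 2.57], [-1.31, 4.45], [0, 2.66], [-2.55, 2.55]. Speed limits (rad/s): [2.57, 2.57, 3.14, 3.14, 3.14, 3.14].

## Interface

Orientations are given as a rotation vector (axis times angle).
In Python, from workcell import bot, viewer gives the robot as it stands.
- The arm moves only by the tool jog_arm, never from a script. Its argument "motion" is a list of rows, each an object of numbers: "dx", "dy", "dz": the shift along the world's x, y, z in cm; "turn": the turn about the world's z in rad. A call has 1 to 12 rows; each row shifts and turns the commanded pose from where the row before left it; what a row does not reach is not made up. A row lasts 1/12 s, in which the tool goes at most 41.7 mm and 7.16 degrees, less where a joint would pass 70% of its speed; a pose out of reach is approached as far as the arm can. A call is refused whole if a number of a shift passes 4.17 or a number of a turn 0.125, either way. A call with a gripper value outside its range is refused whole. "fingers" is the finger opening in cm, from 0 to 8.54, set as the call begins (left out, the last holds). The fingers move at their own pace and stop on an object; "grip_force" is the grip in N (left out, the last holds). Time passes only in rows, so rows that do not move let the fingers close. It gives the time, the measured TCP pose, the force and the opening at its end, in the units of the state.
- bot.read_state(): the state, without advancing time (a new reading comes with each control period).
- viewer.read_camera(name): name is "scene" or "top"; returns (picture, depth): 420x560x3 uint8, red, green, blue; 420x560 float32, m along the optical axis (not along the pixel's ray), 0 where there is no reading.
- viewer.camera_info(name): a dict with "vertical_fov" (degrees; the focal length in pixels is half the picture's height over the tangent of half this angle, whatever the lens; pixels are square), "cx", "cy" (the principal point, pixels), "dist" ([k1, k2, p1, p2, k3] as OpenCV has them; the pictures are not rectified), "R" (3x3) and "t" (3): a world point X has camera coordinates R X + t. Camera axes: x right, y down, z forward; pixel columns grow to the right and rows downward; lengths in m; the calibration is good to about 2 mm. A picture is of the moment at which its call begins. camera_info takes no time and is no camera call.
- bot.finish_job(): hands the job in, once; it reports no verdict.
The state is a dict: "time": time; "q": joint angles; "joint_vel": joint speeds; "joint_torque": joint torques, N m; "tool_pos": TCP position; "tcp_rot": TCP orientation; "wrist_force": force on the tool from outside, world axes, zero at the start; "torque": the same for the moment, N m; "width": opening from 0.0 (shut) to 1.0 (fully open).
Only numpy, scipy, OpenCV 4.12 (cv2) and the standard library are available. Lean on these libraries where they do the work, as an engineer would, in place of code of your own. Each camera call takes 0.05 s, during which the arm holds its last target. There are 200 camera calls.

## Working session

There is one attempt and no reset: what is moved stays moved. The work goes in short steps, Python scripts to look and compute and a tool call to move; the robot and the scene stay as the last step left them, time stands still between calls to the robot, and variables do not carry over. Pictures are saved under pics/ and viewed, about 8 in all and at most 12, crops included, and the job is handed in when it is done.

Besides the shell and the picture viewer there is one more tool, called after "Emit:" by a JSON object that holds its "name" and its "arguments", one argument or row to a line. jog_arm: Moves the arm, as the interface text tells. Its arguments: {"type":"object","properties":{"motion":{"type":"array"},"fingers":{"type":"number"},"grip_force":{"type":"number"}},"required":["motion"]}

```bash
ls; mkdir -p pics; cat > h.py <<'E'
import numpy as np, cv2
from workcell import bot, viewer
def cam(n):
    i=viewer.camera_info(n); f=210/np.tan(np.radians(i["vertical_fov"])/2)
    K=np.array([[f,0,i["cx"]],[0,f,i["cy"]],[0,0,1]]); return K,np.array(i["dist"],float),np.array(i["R"]),np.array(i["t"])
def rays(n,uv):
    K,d,R,t=cam(n); p=cv2.undistortPoints(np.array(uv,float).reshape(-1,1,2),K,d).reshape(-1,2)
    return -R.T@t, np.c_[p,np.ones(len(p))]@R
def onz(n,uv,z):
    o,r=rays(n,uv); return o+r*((z-o[2])/r[:,2])[:,None]
def cloud(n,depth):
    v,u=np.mgrid[:420,:560]; o,r=rays(n,np.c_[u.ravel(),v.ravel()])
    return (o+r*depth.reshape(-1,1)).reshape(420,560,3)
def proj(n,X):
    K,d,R,t=cam(n); return cv2.projectPoints(np.array(X,float).reshape(-1,1,3),cv2.Rodrigues(R)[0],t,K,d)[0].reshape(-1,2)
def save(n,name):
    im,dp=viewer.read_camera(n); cv2.imwrite(f"pics/{name}.png",im[:,:,::-1]); np.save(f"pics/{name}.npy",dp); return im,dp
E
python3 - <<'E'
from h import *
a,_=save("scene","s0"); b,_=save("top","t0")
print({k:v for k,v in bot.read_state().items()})
for n in("scene","top"): K,d,R,t=cam(n);print(n,-R.T@t,R[2],K[0,0])
E
```

```text
pics
{'time': 0.1, 'q': array([-1.30691376e+00,  2.64724428e-01,  1.60527057e+00, -4.23261043e-06,
        1.27373721e+00, -3.69007716e-02]), 'joint_vel': array([ 0.00011259, -0.00252036, -0.00151918,  0.00082372,  0.00183631,
        0.0001985 ]), 'joint_torque': array([-1.68338588e-04, -5.16711223e+01, -3.68590808e+01, -1.39717731e-04,
        6.34476019e-03, -4.23108349e-05]), 'tool_pos': array([ 0.19979753, -0.64403029,  0.23003725]), 'tcp_rot': array([-3.10403018e+00, -4.70373845e-01,  3.86654705e-04]), 'wrist_force': array([-0.68607847,  0.31786848,  0.28337947]), 'torque': array([-0.0333818 , -0.00917319,  0.05161544]), 'width': 1.0004982918808207}
scene [ 1.10333296 -0.65381078  0.96913728] [-0.43887035  0.50089655 -0.74598623] 442.568705437397
top [ 0.4668483  -0.09970995  1.14970027] [ 0.13595697 -0.03213041 -0.99019359] 423.60158727769056
```

View pics/s0.png

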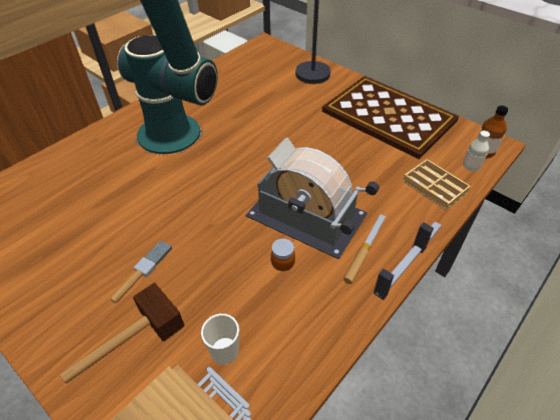

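View pics/t0.png

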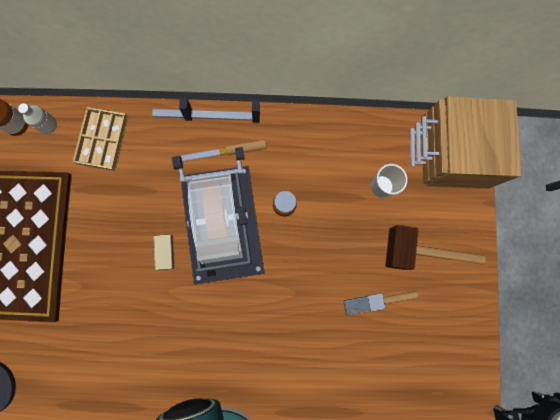

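```bash
python3 - <<'E'
from h import *
im=cv2.imread("pics/t0.png"); dp=np.load("pics/t0.npy"); P=cloud("top",dp)
hsv=cv2.cvtColor(im,cv2.COLOR_BGR2HSV)
m=(hsv[...,1]<110)&(P[...,2]<0.03)&(P[...,2]>0.001)
m[:, :170]=0; m[:,275:]=0; m[:165]=0; m[300:]=0
n,l,s,c=cv2.connectedComponentsWithStats(m.astype(np.uint8))
print(s[1:][s[1:,4]>30])
Q=P[m]; print(np.percentile(Q[:,2],[5,50,95]))
out=im.copy(); out[m]=(0,255,0)
z0=np.median(Q[:,2])
# all machine pixels: hull of plate
r=cv2.minAreaRect(Q[:,:2].astype(np.float32)*1000); print(r, cv2.boxPoints(r))
# tab: highest bits
H=P[...,2]; mm=(H>0.15)&(H<0.3); mm[:, :170]=0; mm[:,275:]=0; mm[:165]=0; mm[300:]=0
T=P[mm]; print("high",len(T),T.max(0),T.min(0)); 
t=(H>0.2)&mm; print(t.sum(),P[t].mean(0)); out[t]=(0,0,255)
big=cv2.resize(out[150:300,150:300],None,fx=4,fy=4,interpolation=0); cv2.imwrite("pics/c0.png",big)
E
```

```text
[[ 184  166   54   11   82]
 [ 181  166   83  118 2176]
 [ 232  178    8   35  159]
 [ 204  219   44   49  353]
 [ 170  235    4   34   74]]
[0.00330655 0.00686122 0.01122928]
((590.907470703125, 47.40448760986328), (305.2523498535156, 240.2860107421875), 10.027993202209473) [[419.69257 139.13535]
 [461.5334  -97.47976]
 [762.1224  -44.32637]
 [720.28156 192.28873]]
high 3659 [0.69660815 0.08840845 0.2205394 ] [ 0.48731768 -0.04479056  0.15002143]
2181 [0.57546807 0.01901644 0.20754122]
```

View pics/c0.png

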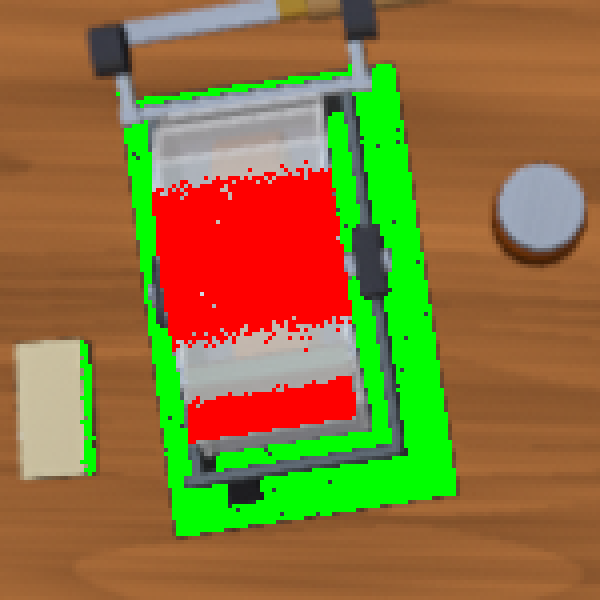

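```bash
cat >> h.py <<'E'
E
python3 - <<'E'
from h import *
im=cv2.imread("pics/t0.png"); dp=np.load("pics/t0.npy"); P=cloud("top",dp)
hsv=cv2.cvtColor(im,cv2.COLOR_BGR2HSV)
m=(hsv[...,1]<110)&(P[...,2]<0.03)&(P[...,2]>0.001)
m[:, :178]=0; m[:,275:]=0; m[:165]=0; m[300:]=0
n,l,s,c=cv2.connectedComponentsWithStats(m.astype(np.uint8)); k=1+np.argmax(s[1:,4])
v,u=np.nonzero(l==k); X=onz("top",np.c_[u,v],0.007)[:,:2]
r=cv2.minAreaRect(X.astype(np.float32)*1000); print(r, cv2.boxPoints(r))
bp=cv2.boxPoints(r)
# tab in scene & top via model check
th=None
lo=sorted(bp.tolist())[:2]; lo=np.array(sorted(lo,key=lambda p:p[1])); d=lo[1]-lo[0]; yaw=np.arctan2(-d[0],d[1]); print("yaw",yaw)
C=np.array(r[0])/1000; ex=np.array([np.cos(yaw),np.sin(yaw)]); ey=np.array([-ex[1],ex[0]])
W=lambda x,y,z:np.r_[C+ex*x+ey*y,z]
print("C",C,"tab",W(-.084,0,.2),"crown",W(0,0,.19))
for nm,p in dict(tabL=W(-.0964,.046,.215),tabR=W(-.0964,-.046,.215),tab=W(-.084,0,.2),top=W(0,0,.21)).items(): print(nm,proj("top",p),proj("scene",p))
H=P[...,2]; t=(H>0.2); t[:240]=0;t[262:]=0;t[:,:190]=0;t[:,245:]=0; 
Q=P[t]; R=np.c_[(Q[:,:2]-C)@ex,(Q[:,:2]-C)@ey,Q[:,2]]; print(np.percentile(R,[1,50,99],axis=0))
E
```

```text
((591.9899291992188, 22.264144897460938), (297.9599609375, 189.28489685058594), 10.466954231262207) [[428.29547   88.26678 ]
 [462.68256  -97.8684  ]
 [755.6844   -43.738487]
 [721.2973   142.3967  ]]
yaw 0.18268281197039837
C [0.59198993 0.02226414] tab [0.5093877 0.007004  0.2      ] crown [0.59198993 0.02226414 0.19      ]
tabL [[196.7579867  259.29099238]] [[284.20092552 135.74946108]]
tabR [[238.40739193 252.92077661]] [[265.88398174 155.50077868]]
tab [[217.5867166  250.83724028]] [[279.36518013 151.36844558]]
top [[211.97175845 213.33157295]] [[307.54972364 159.41830067]]
[[-9.80338338e-02 -4.60640978e-02  2.00120598e-01]
 [-8.75382157e-02 -1.06409315e-04  2.12365458e-01]
 [-7.45695220e-02  4.47815524e-02  2.19995168e-01]]
```

Emit:
{"name": "jog_arm", "arguments": {
  "motion": [
    {"dx": 1.5,"dy": 3.2,"dz": 0.8,"turn": 0.121},
    {"dx": 1.5,"dy": 3.2,"dz": 0.8,"turn": 0.121},
    {"dx": 1.5,"dy": 3.2,"dz": 0.8,"turn": 0.121},
    {"dx": 1.5,"dy": 3.2,"dz": 0.8,"turn": 0.121},
    {"dx": 1.5,"dy": 3.2,"dz": 0.8,"turn": 0.121},
    {"dx": 1.5,"dy": 3.2,"dz": 0.8,"turn": 0.121},
    {"dx": 1.5,"dy": 3.2,"dz": 0.8,"turn": 0.121},
    {"dx": 1.5,"dy": 3.2,"dz": 0.8,"turn": 0.121},
    {"dx": 1.5,"dy": 3.2,"dz": 0.8,"turn": 0.121},
    {"dx": 1.5,"dy": 3.2,"dz": 0.8,"turn": 0.121},
    {"dx": 1.5,"dy": 3.2,"dz": 0.8,"turn": 0.121},
    {"dx": 1.5,"dy": 3.2,"dz": 0.8,"turn": 0.121}
  ],
  "fingers": 5.0,
  "grip_force": 25
}}

```text
time: 1.1
tool_pos: [0.38, -0.2589, 0.3273]
tcp_rot: [-2.003, -2.419, -0.0]
wrist_force: [0.1, 0.0, -0.2]
width: 0.585
```

Emit:
{"name": "jog_arm", "arguments": {
  "motion": [
    {"dx": 1.4,"dy": 3.0},
    {"dx": 1.4,"dy": 3.0},
    {"dx": 1.4,"dy": 3.0},
    {"dx": 1.4,"dy": 3.0},
    {"dx": 1.4,"dy": 3.0},
    {"dx": 1.4,"dy": 3.0},
    {"dx": 1.4,"dy": 3.0},
    {"dx": 1.4,"dy": 3.0},
    {"dx": 1.1,"dy": 2.4},
    {},
    {}
  ]
}}

```text
validation failed for argument at $.mo...
```

Emit:
{"name": "jog_arm", "arguments": {
  "motion": [
    {"dx": 1.4,"dy": 3.0},
    {"dx": 1.4,"dy": 3.0},
    {"dx": 1.4,"dy": 3.0},
    {"dx": 1.4,"dy": 3.0},
    {"dx": 1.4,"dy": 3.0},
    {"dx": 1.4,"dy": 3.0},
    {"dx": 1.4,"dy": 3.0},
    {"dx": 1.4,"dy": 3.0},
    {"dx": 1.35,"dy": 2.5},
    {"dz": 0},
    {"dz": 0}
  ]
}}

```text
validation failed for argument at $.mo...
```

Emit:
{"name": "jog_arm", "arguments": {
  "motion": [
    {"dx": 1.4,"dy": 3.0,"dz": 0,"turn": 0},
    {"dx": 1.4,"dy": 3.0,"dz": 0,"turn": 0},
    {"dx": 1.4,"dy": 3.0,"dz": 0,"turn": 0},
    {"dx": 1.4,"dy": 3.0,"dz": 0,"turn": 0},
    {"dx": 1.4,"dy": 3.0,"dz": 0,"turn": 0},
    {"dx": 1.4,"dy": 3.0,"dz": 0,"turn": 0},
    {"dx": 1.4,"dy": 3.0,"dz": 0,"turn": 0},
    {"dx": 1.4,"dy": 3.0,"dz": 0,"turn": 0},
    {"dx": 1.35,"dy": 2.5,"dz": 0,"turn": 0},
    {"dx": 0,"dy": 0,"dz": 0,"turn": 0},
    {"dx": 0,"dy": 0,"dz": 0,"turn": 0}
  ]
}}

```text
time: 2.02
tool_pos: [0.5054, 0.0055, 0.3265]
tcp_rot: [-2.006, -2.416, 0.002]
wrist_force: [-0.2, -0.7, 0.4]
width: 0.583
```

Emit:
{"name": "jog_arm", "arguments": {
  "motion": [
    {"dx": 0,"dy": 0,"dz": -2.5,"turn": 0},
    {"dx": 0,"dy": 0,"dz": -2.5,"turn": 0},
    {"dx": 0,"dy": 0,"dz": -2.5,"turn": 0},
    {"dx": 0,"dy": 0,"dz": -2.5,"turn": 0},
    {"dx": 0,"dy": 0,"dz": -1.3,"turn": 0},
    {"dx": 0,"dy": 0,"dz": -0.7,"turn": 0},
    {"dx": 0,"dy": 0,"dz": -0.6,"turn": 0},
    {"dx": 0,"dy": 0,"dz": 0,"turn": 0},
    {"dx": 0,"dy": 0,"dz": 0,"turn": 0}
  ]
}}

```text
time: 2.77
tool_pos: [0.5062, 0.004, 0.2024]
tcp_rot: [2.01, 2.413, 0.001]
wrist_force: [0.3, 0.3, -0.2]
width: 0.585
```

```bash
python3 - <<'E'
from h import *
a,_=save("scene","s1"); cv2.imwrite("pics/s1c.png",cv2.resize(a[70:270,190:400,::-1],None,fx=3.5,fy=3))
print(bot.read_state()["wrist_force"])
E
```

```text
[-0.40145044 -0.73862735 -0.28725056]
```

View pics/s1c.png

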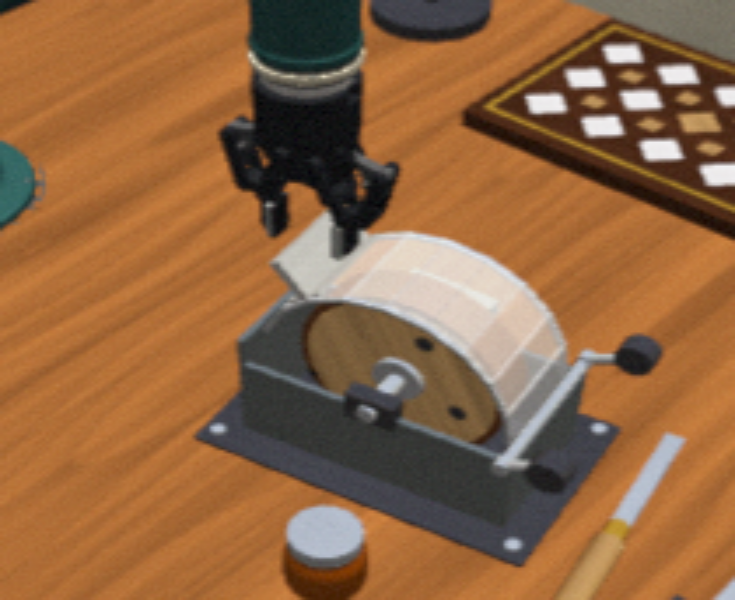

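The crop shows the leaf (about (305,260)) between the front finger (272,225) and the rear finger (342,245). I'll close on it.

Emit:
{"name": "jog_arm", "arguments": {
  "motion": [
    {"dx": 0,"dy": 0,"dz": 0,"turn": 0},
    {"dx": 0,"dy": 0,"dz": 0,"turn": 0},
    {"dx": 0,"dy": 0,"dz": 0,"turn": 0},
    {"dx": 0,"dy": 0,"dz": 0,"turn": 0},
    {"dx": 0,"dy": 0,"dz": 0,"turn": 0},
    {"dx": 0,"dy": 0,"dz": 0,"turn": 0}
  ],
  "fingers": 0,
  "grip_force": 25
}}

```text
time: 3.32
tool_pos: [0.5069, 0.0044, 0.2026]
tcp_rot: [2.009, 2.412, 0.004]
wrist_force: [2.3, 0.7, 5.5]
width: 0.204
```

Emit:
{"name": "jog_arm", "arguments": {
  "motion": [
    {"dx": 0.5,"dy": 0.1,"dz": 0.8,"turn": 0},
    {"dx": 0.8,"dy": 0.15,"dz": 1.1,"turn": 0},
    {"dx": 0.9,"dy": 0.17,"dz": 1.1,"turn": 0},
    {"dx": 1.1,"dy": 0.2,"dz": 1.2,"turn": 0},
    {"dx": 1.2,"dy": 0.22,"dz": 1.2,"turn": 0},
    {"dx": 0,"dy": 0,"dz": 0,"turn": 0}
  ]
}}

```text
time: 3.82
tool_pos: [0.5465, 0.0117, 0.2601]
tcp_rot: [-2.006, -2.409, 0.014]
wrist_force: [-23.2, -4.2, 24.2]
width: 0.15
```

Emit:
{"name": "jog_arm", "arguments": {
  "motion": [
    {"dx": 0.3,"dy": 0.06,"dz": 0.9,"turn": 0},
    {"dx": 0.7,"dy": 0.13,"dz": 0.8,"turn": 0},
    {"dx": 0.9,"dy": 0.17,"dz": 0.8,"turn": 0},
    {"dx": 1.0,"dy": 0.18,"dz": 0.7,"turn": 0},
    {"dx": 1.0,"dy": 0.18,"dz": 0.7,"turn": 0},
    {"dx": 1.0,"dy": 0.18,"dz": 0.6,"turn": 0},
    {"dx": 1.0,"dy": 0.18,"dz": 0.5,"turn": 0},
    {"dx": 0,"dy": 0,"dz": 0,"turn": 0}
  ]
}}

```text
time: 4.48
tool_pos: [0.6117, 0.0238, 0.308]
tcp_rot: [2.009, 2.413, 0.003]
wrist_force: [-3.7, -0.5, 8.5]
width: 0.109
```

```bash
python3 - <<'E'
from h import *
a,_=save("scene","s2"); cv2.imwrite("pics/s2c.png",cv2.resize(a[70:270,190:400,::-1],None,fx=3,fy=3))
E
```

```text
(no output)
```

View pics/s2c.png

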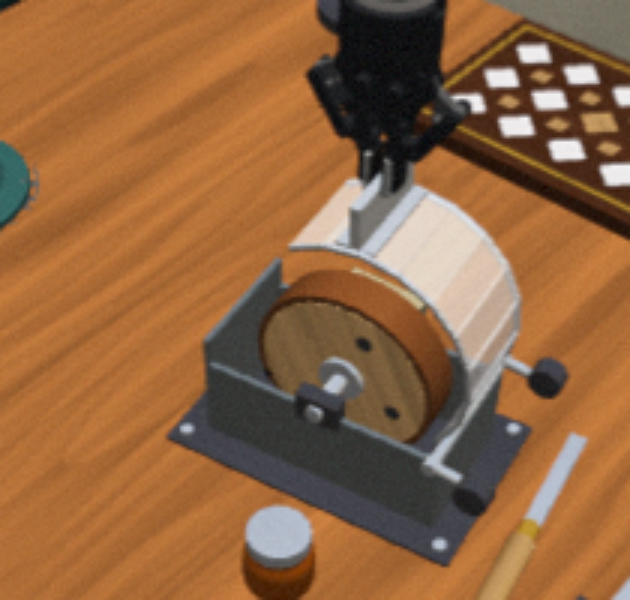

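The leaf now stands upright in the fingers at (380,200) in the crop, so the opening is about 0.7 rad, past balance. I'll release and lift clear.

Emit:
{"name": "jog_arm", "arguments": {
  "motion": [
    {"dx": 0,"dy": 0,"dz": 0,"turn": 0},
    {"dx": 0,"dy": 0,"dz": 0,"turn": 0},
    {"dx": 0,"dy": 0,"dz": 1.0,"turn": 0},
    {"dx": 0,"dy": 0,"dz": 2.5,"turn": 0},
    {"dx": 0,"dy": 0,"dz": 3.0,"turn": 0},
    {"dx": 0,"dy": 0,"dz": 2.0,"turn": 0},
    {"dx": 0,"dy": 0,"dz": 0,"turn": 0},
    {"dx": 0,"dy": 0,"dz": 0,"turn": 0},
    {"dx": 0,"dy": 0,"dz": 0,"turn": 0},
    {"dx": 0,"dy": 0,"dz": 0,"turn": 0},
    {"dx": 0,"dy": 0,"dz": 0,"turn": 0},
    {"dx": 0,"dy": 0,"dz": 0,"turn": 0}
  ],
  "fingers": 5
}}

```text
time: 5.53
tool_pos: [0.609, 0.0235, 0.3887]
tcp_rot: [-2.009, -2.413, 0.003]
wrist_force: [0.1, 0.2, -0.3]
width: 0.586
```

Emit:
{"name": "jog_arm", "arguments": {
  "motion": [
    {"dx": -2.0,"dy": -0.4,"dz": 0,"turn": 0},
    {"dx": -3.0,"dy": -0.6,"dz": 0,"turn": 0},
    {"dx": -3.0,"dy": -0.6,"dz": 0,"turn": 0},
    {"dx": -3.0,"dy": -0.6,"dz": 0,"turn": 0},
    {"dx": -2.0,"dy": -0.4,"dz": 0,"turn": 0},
    {"dx": 0,"dy": 0,"dz": 0,"turn": 0},
    {"dx": 0,"dy": 0,"dz": 0,"turn": 0},
    {"dx": 0,"dy": 0,"dz": 0,"turn": 0}
  ]
}}

```text
time: 6.2
tool_pos: [0.4799, -0.0024, 0.3901]
tcp_rot: [2.01, 2.414, 0.001]
wrist_force: [-0.5, 0.6, -0.5]
width: 0.583
```

```bash
python3 - <<'E'
from h import *
a,_=save("scene","s3"); b,_=save("top","t3")
cv2.imwrite("pics/c3.png",np.hstack([cv2.resize(a[70:270,230:400,::-1],None,fx=2.3,fy=3),cv2.resize(b[100:300,150:290,::-1],None,fx=2.8,fy=3)]))
E
```

```text
(no output)
```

View pics/c3.png

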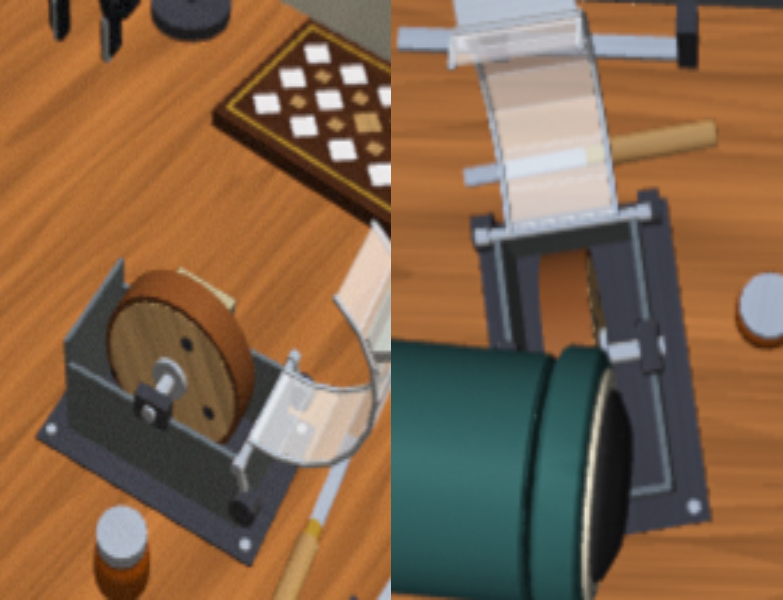

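The guard lies open behind the machine (its strip is at (540,120) in the right half). Next I check joint 6, then turn the jaws across the wheel.

```bash
python3 - <<'E'
from h import *
s=bot.read_state(); print(s["q"].round(3), s["tool_pos"])
E
```

```text
[-0.057 -0.169  1.771  0.     1.54  -0.239] [ 0.48019654 -0.00237413  0.38985499]
```

Emit:
{"name": "jog_arm", "arguments": {
  "motion": [
    {"dx": 1.39,"dy": 0.29,"dz": 0,"turn": -0.121},
    {"dx": 1.39,"dy": 0.29,"dz": 0,"turn": -0.121},
    {"dx": 1.39,"dy": 0.29,"dz": 0,"turn": -0.121},
    {"dx": 1.39,"dy": 0.29,"dz": 0,"turn": -0.121},
    {"dx": 1.39,"dy": 0.29,"dz": 0,"turn": -0.121},
    {"dx": 1.39,"dy": 0.29,"dz": 0,"turn": -0.121},
    {"dx": 1.39,"dy": 0.29,"dz": 0,"turn": -0.121},
    {"dx": 1.39,"dy": 0.29,"dz": 0,"turn": -0.121},
    {"dx": 1.39,"dy": 0.29,"dz": 0,"turn": -0.121},
    {"dx": 1.39,"dy": 0.29,"dz": 0,"turn": -0.121},
    {"dx": 1.39,"dy": 0.29,"dz": 0,"turn": -0.121},
    {"dx": 1.39,"dy": 0.29,"dz": 0,"turn": -0.121}
  ],
  "fingers": 8
}}

```text
time: 7.3
tool_pos: [0.6479, 0.0328, 0.389]
tcp_rot: [-3.107, -0.462, 0.002]
wrist_force: [0.3, 1.1, -0.5]
width: 0.936
```

Emit:
{"name": "jog_arm", "arguments": {
  "motion": [
    {"dx": 0,"dy": 0,"dz": -2.0,"turn": -0.119},
    {"dx": 0,"dy": 0,"dz": -2.5,"turn": 0},
    {"dx": 0,"dy": 0,"dz": -2.5,"turn": 0},
    {"dx": 0,"dy": 0,"dz": -2.5,"turn": 0},
    {"dx": 0,"dy": 0,"dz": -2.0,"turn": 0},
    {"dx": 0,"dy": 0,"dz": 0,"turn": 0},
    {"dx": 0,"dy": 0,"dz": 0,"turn": 0},
    {"dx": 0,"dy": 0,"dz": 0,"turn": 0}
  ]
}}

```text
time: 7.97
tool_pos: [0.6473, 0.0325, 0.2761]
tcp_rot: [3.129, 0.286, 0.002]
wrist_force: [-0.3, -0.6, 0.6]
width: 0.934
```

Emit:
{"name": "jog_arm", "arguments": {
  "motion": [
    {"dx": 0,"dy": 0,"dz": -2.0,"turn": 0},
    {"dx": 0,"dy": 0,"dz": -2.5,"turn": 0},
    {"dx": 0,"dy": 0,"dz": -2.5,"turn": 0},
    {"dx": 0,"dy": 0,"dz": -2.5,"turn": 0},
    {"dx": 0,"dy": 0,"dz": -2.5,"turn": 0},
    {"dx": 0,"dy": 0,"dz": -1.5,"turn": 0},
    {"dx": 0,"dy": 0,"dz": -1.0,"turn": 0},
    {"dx": 0,"dy": 0,"dz": 0,"turn": 0},
    {"dx": 0,"dy": 0,"dz": 0,"turn": 0}
  ]
}}

```text
time: 8.72
tool_pos: [0.6474, 0.0323, 0.1317]
tcp_rot: [3.129, 0.285, 0.003]
wrist_force: [0.6, -0.0, -0.4]
width: 0.938
```

Emit:
{"name": "jog_arm", "arguments": {
  "motion": [
    {"dx": 0,"dy": 0,"dz": 0,"turn": 0},
    {"dx": 0,"dy": 0,"dz": 0,"turn": 0},
    {"dx": 0,"dy": 0,"dz": 0,"turn": 0},
    {"dx": 0,"dy": 0,"dz": 0,"turn": 0},
    {"dx": 0,"dy": 0,"dz": 0,"turn": 0},
    {"dx": 0,"dy": 0,"dz": 0,"turn": 0}
  ],
  "fingers": 0,
  "grip_force": 20
}}

```text
time: 9.22
tool_pos: [0.6474, 0.0324, 0.1319]
tcp_rot: [3.129, 0.285, 0.004]
wrist_force: [1.4, 0.7, 5.6]
width: 0.466
```

Emit:
{"name": "jog_arm", "arguments": {
  "motion": [
    {"dx": -0.74,"dy": -0.14,"dz": 0.73,"turn": 0},
    {"dx": -0.84,"dy": -0.155,"dz": 0.61,"turn": 0},
    {"dx": -0.9,"dy": -0.17,"dz": 0.49,"turn": 0},
    {"dx": -0.96,"dy": -0.18,"dz": 0.36,"turn": 0},
    {"dx": -1.01,"dy": -0.19,"dz": 0.22,"turn": 0},
    {"dx": -1.02,"dy": -0.19,"dz": 0.07,"turn": 0},
    {"dx": -1.02,"dy": -0.19,"dz": -0.07,"turn": 0},
    {"dx": -1.01,"dy": -0.19,"dz": -0.22,"turn": 0},
    {"dx": -0.96,"dy": -0.18,"dz": -0.36,"turn": 0},
    {"dx": -0.9,"dy": -0.17,"dz": -0.49,"turn": 0},
    {"dx": -0.84,"dy": -0.155,"dz": -0.61,"turn": 0},
    {"dx": -0.74,"dy": -0.14,"dz": -0.73,"turn": 0}
  ]
}}

```text
time: 10.22
tool_pos: [0.5365, 0.012, 0.131]
tcp_rot: [-3.128, -0.285, -0.002]
wrist_force: [2.0, 3.3, 3.0]
width: 0.47
```

```bash
python3 - <<'E'
from h import *
a,_=save("scene","s4"); b,_=save("top","t4")
cv2.imwrite("pics/c4.png",np.hstack([cv2.resize(a[100:250,230:370,::-1],None,fx=2.8,fy=4),cv2.resize(b[150:300,160:280,::-1],None,fx=3.2,fy=4)]))
s=bot.read_state(); print(s["wrist_force"],s["tool_pos"])
E
```

```text
[-1.21517355  0.25720518 -0.50630944] [0.53416243 0.01157932 0.12875474]
```

View pics/c4.png

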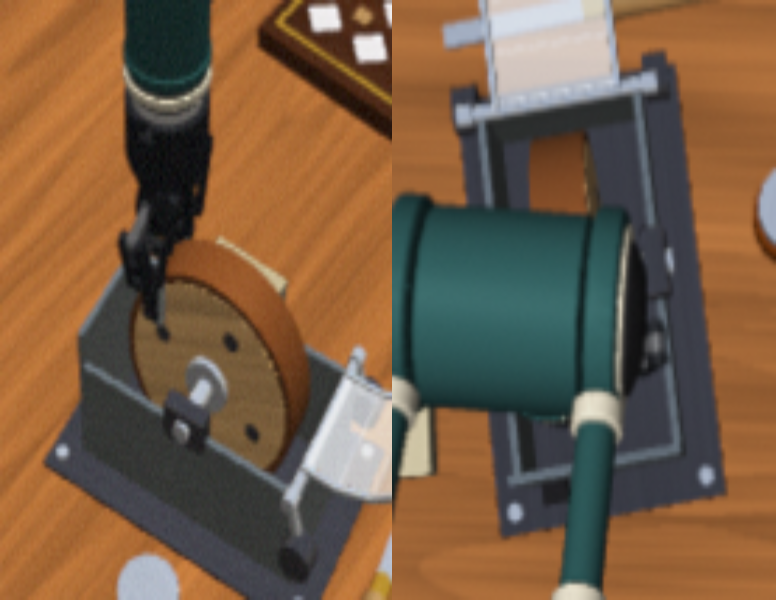

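The seam isn't in sight yet: the visible tyre in the left half, around (240,290), is plain. I'll release, slide the open fingers back along the arc, re-grip and do another stroke.

Emit:
{"name": "jog_arm", "arguments": {
  "motion": [
    {"dx": 0,"dy": 0,"dz": 0,"turn": 0},
    {"dx": 0,"dy": 0,"dz": 0,"turn": 0},
    {"dx": 0,"dy": 0,"dz": 0,"turn": 0},
    {"dx": 0,"dy": 0,"dz": 0,"turn": 0},
    {"dx": 0,"dy": 0,"dz": 0,"turn": 0}
  ],
  "fingers": 8
}}

```text
time: 10.73
tool_pos: [0.537, 0.0117, 0.1302]
tcp_rot: [3.129, 0.285, -0.001]
wrist_force: [0.9, 0.1, 0.4]
width: 0.932
```

Emit:
{"name": "jog_arm", "arguments": {
  "motion": [
    {"dx": 0.74,"dy": 0.14,"dz": 0.73,"turn": 0},
    {"dx": 0.84,"dy": 0.155,"dz": 0.61,"turn": 0},
    {"dx": 0.9,"dy": 0.17,"dz": 0.49,"turn": 0},
    {"dx": 0.96,"dy": 0.18,"dz": 0.36,"turn": 0},
    {"dx": 1.01,"dy": 0.19,"dz": 0.22,"turn": 0},
    {"dx": 1.02,"dy": 0.19,"dz": 0.07,"turn": 0},
    {"dx": 1.02,"dy": 0.19,"dz": -0.07,"turn": 0},
    {"dx": 1.01,"dy": 0.19,"dz": -0.22,"turn": 0},
    {"dx": 0.96,"dy": 0.18,"dz": -0.36,"turn": 0},
    {"dx": 0.9,"dy": 0.17,"dz": -0.49,"turn": 0},
    {"dx": 0.84,"dy": 0.155,"dz": -0.61,"turn": 0},
    {"dx": 0.74,"dy": 0.14,"dz": -0.73,"turn": 0}
  ]
}}

```text
time: 11.73
tool_pos: [0.6471, 0.0325, 0.1294]
tcp_rot: [-3.129, -0.285, 0.001]
wrist_force: [0.3, -0.3, -0.7]
width: 0.936
```

Emit:
{"name": "jog_arm", "arguments": {
  "motion": [
    {"dx": 0,"dy": 0,"dz": 0,"turn": 0},
    {"dx": 0,"dy": 0,"dz": 0,"turn": 0},
    {"dx": 0,"dy": 0,"dz": 0,"turn": 0},
    {"dx": 0,"dy": 0,"dz": 0,"turn": 0},
    {"dx": 0,"dy": 0,"dz": 0,"turn": 0},
    {"dx": 0,"dy": 0,"dz": 0,"turn": 0},
    {"dx": 0,"dy": 0,"dz": 0,"turn": 0}
  ],
  "fingers": 0,
  "grip_force": 20
}}

```text
time: 12.32
tool_pos: [0.6459, 0.0321, 0.1303]
tcp_rot: [3.129, 0.285, -0.001]
wrist_force: [-1.0, -1.4, -2.8]
width: 0.47
```

```bash
python3 - <<'E'
from h import *
a,_=save("scene","s5"); b,_=save("top","t5")
C=np.array([.592,.0223]); y=.183; ex=np.array([np.cos(y),np.sin(y)]); ey=np.array([-ex[1],ex[0]])
# unwrap tyre: sample mean colour at angle back from top
for n,im in(("scene",a),("top",b)):
  for th in range(-90,121,3):
    t=np.radians(th); X=[np.r_[C+ex*.09*np.sin(t)+ey*w,.1+.09*np.cos(t)] for w in(-.012,-.006,0,.006,.012)]
    p=proj(n,X).round().astype(int); v=np.array([im[q[1],q[0]] for q in p]).astype(int)
    if n=="scene" and th>0: print(n,th,v.sum(1),end=";")
E
```

```text
scene 3 [269 276 274 286 276];scene 6 [282 281 297 273 280];scene 9 [277 281 271 287 290];scene 12 [288 294 286 298 277];scene 15 [290 290 291 283 185];scene 18 [293 287 206 193 166];scene 21 [281 297 277 297 311];scene 24 [313 235 268 207 148];scene 27 [156 139 120  89  47];scene 30 [ 73 118 132  33  50];scene 33 [116 137 129 146  12];scene 36 [212  86 102 124  58];scene 39 [156  62  65  53  55];scene 42 [ 57  67  65 150 167];scene 45 [ 99 205 247 242 224];scene 48 [213 229 229 234 233];scene 51 [223 226 231 231 241];scene 54 [224 224 223 207 218];scene 57 [224 221 215 206 215];scene 60 [210 214 195 207 212];scene 63 [193 201 205 205 189];scene 66 [184 201 194 180 190];scene 69 [184 184 185 186 197];scene 72 [168 185 187 169 197];scene 75 [173 157 183 175 172];scene 78 [161 170 154 174 167];scene 81 [144 172 159 160 169];scene 84 [142 148 155 164 155];scene 87 [142 158 140 131 139];scene 90 [112 141 122 139 148];scene 93 [103 135 141 122 139];scene 96 [ 93 121 147 119 141];scene 99 [114 122 115 118 116];scene 102 [106 114 121 115 119];scene 105 [113 109 122 118 118];scene 108 [117 113 114 122 115];scene 111 [111 113 109 111 118];scene 114 [ 96 117 113 114 122];scene 117 [151 136 117 106 114];scene 120 [194 151 204 159 115];
```

Emit:
{"name": "jog_arm", "arguments": {
  "motion": [
    {"dx": -0.74,"dy": -0.14,"dz": 0.73,"turn": 0},
    {"dx": -0.84,"dy": -0.155,"dz": 0.61,"turn": 0},
    {"dx": -0.9,"dy": -0.17,"dz": 0.49,"turn": 0},
    {"dx": -0.96,"dy": -0.18,"dz": 0.36,"turn": 0},
    {"dx": -1.01,"dy": -0.19,"dz": 0.22,"turn": 0},
    {"dx": -1.02,"dy": -0.19,"dz": 0.07,"turn": 0},
    {"dx": -1.02,"dy": -0.19,"dz": -0.07,"turn": 0},
    {"dx": -1.01,"dy": -0.19,"dz": -0.22,"turn": 0},
    {"dx": -0.96,"dy": -0.18,"dz": -0.36,"turn": 0},
    {"dx": -0.9,"dy": -0.17,"dz": -0.49,"turn": 0},
    {"dx": -0.84,"dy": -0.155,"dz": -0.61,"turn": 0},
    {"dx": -0.74,"dy": -0.14,"dz": -0.73,"turn": 0}
  ]
}}

```text
time: 13.42
tool_pos: [0.5369, 0.012, 0.1317]
tcp_rot: [-3.128, -0.285, -0.004]
wrist_force: [1.2, 2.6, 2.5]
width: 0.469
```

Emit:
{"name": "jog_arm", "arguments": {
  "motion": [
    {"dx": 0,"dy": 0,"dz": 0,"turn": 0},
    {"dx": 0,"dy": 0,"dz": 0,"turn": 0},
    {"dx": 0,"dy": 0,"dz": 0,"turn": 0},
    {"dx": 0,"dy": 0,"dz": 0,"turn": 0},
    {"dx": 0,"dy": 0,"dz": 0,"turn": 0}
  ],
  "fingers": 8
}}

```text
time: 13.83
tool_pos: [0.5371, 0.0117, 0.1302]
tcp_rot: [3.128, 0.285, -0.001]
wrist_force: [0.4, -0.2, 0.4]
width: 0.933
```

```bash
cat >> h.py <<'E'
C=np.array([.592,.0223]); yw=.183; ex=np.array([np.cos(yw),np.sin(yw)]); ey=np.array([-ex[1],ex[0]])
def strip(n,im,lo=-90,hi=120):
    """unwrapped tyre: rows = angle back from top (1 deg), columns = across width"""
    th=np.radians(np.arange(lo,hi)); w=np.linspace(-.018,.018,19)
    X=[np.r_[C+ex*.09*np.sin(t)+ey*v,.1+.09*np.cos(t)] for t in th for v in w]
    p=proj(n,X).astype(np.float32).reshape(len(th),len(w),2)
    return cv2.remap(im,p[...,0],p[...,1],cv2.INTER_LINEAR)
E
python3 - <<'E'
from h import *
a,_=save("scene","s6")
s=strip("scene",a,0,120); g=np.median(s.sum(2,dtype=int),axis=1) ; print([(i,int(g[i])) for i in range(0,120,2)])
cv2.imwrite("pics/c6.png",np.hstack([cv2.resize(a[100:250,230:370,::-1],None,fx=4,fy=4),cv2.resize(s[:,:,::-1],(150,600))]))
E
```

```text
[(0, 277), (2, 275), (4, 277), (6, 279), (8, 283), (10, 284), (12, 289), (14, 291), (16, 290), (18, 290), (20, 293), (22, 287), (24, 288), (26, 288), (28, 280), (30, 279), (32, 273), (34, 265), (36, 260), (38, 255), (40, 252), (42, 248), (44, 241), (46, 240), (48, 235), (50, 249), (52, 254), (54, 233), (56, 199), (58, 111), (60, 75), (62, 144), (64, 203), (66, 240), (68, 212), (70, 199), (72, 182), (74, 172), (76, 168), (78, 163), (80, 158), (82, 155), (84, 151), (86, 144), (88, 138), (90, 135), (92, 130), (94, 127), (96, 122), (98, 118), (100, 113), (102, 111), (104, 109), (106, 110), (108, 110), (110, 109), (112, 111), (114, 114), (116, 124), (118, 136)]
```

View pics/c6.png

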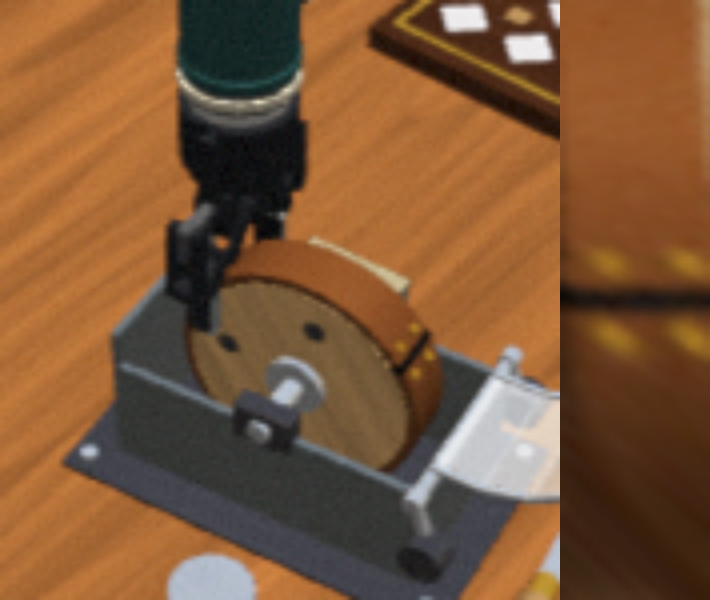

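The seam is clear, with the dark line at (412,350) and brass tacks beside it. The unwrapped strip puts it about 60° behind the top. I'll go back 60° along the arc, grip, stroke 60° and release.

Emit:
{"name": "jog_arm", "arguments": {
  "motion": [
    {"dx": 0.74,"dy": 0.14,"dz": 0.73,"turn": 0},
    {"dx": 0.84,"dy": 0.155,"dz": 0.61,"turn": 0},
    {"dx": 0.9,"dy": 0.17,"dz": 0.49,"turn": 0},
    {"dx": 0.96,"dy": 0.18,"dz": 0.36,"turn": 0},
    {"dx": 1.01,"dy": 0.19,"dz": 0.22,"turn": 0},
    {"dx": 1.02,"dy": 0.19,"dz": 0.07,"turn": 0},
    {"dx": 1.02,"dy": 0.19,"dz": -0.07,"turn": 0},
    {"dx": 0.51,"dy": 0.09,"dz": -0.09,"turn": 0},
    {"dx": 0,"dy": 0,"dz": 0,"turn": 0}
  ]
}}

```text
time: 14.63
tool_pos: [0.6078, 0.0251, 0.1527]
tcp_rot: [-3.128, -0.286, 0.001]
wrist_force: [-0.8, -0.8, -0.2]
width: 0.937
```

Emit:
{"name": "jog_arm", "arguments": {
  "motion": [
    {"dx": 0,"dy": 0,"dz": 0,"turn": 0},
    {"dx": 0,"dy": 0,"dz": 0,"turn": 0},
    {"dx": 0,"dy": 0,"dz": 0,"turn": 0},
    {"dx": 0,"dy": 0,"dz": 0,"turn": 0},
    {"dx": 0,"dy": 0,"dz": 0,"turn": 0},
    {"dx": 0,"dy": 0,"dz": 0,"turn": 0},
    {"dx": 0,"dy": 0,"dz": 0,"turn": 0}
  ],
  "fingers": 0,
  "grip_force": 20
}}

```text
time: 15.22
tool_pos: [0.6063, 0.0248, 0.1533]
tcp_rot: [-3.128, -0.285, 0.001]
wrist_force: [-1.6, 1.1, -0.5]
width: 0.464
```

Emit:
{"name": "jog_arm", "arguments": {
  "motion": [
    {"dx": -0.51,"dy": -0.09,"dz": 0.09,"turn": 0},
    {"dx": -1.02,"dy": -0.19,"dz": 0.07,"turn": 0},
    {"dx": -1.02,"dy": -0.19,"dz": -0.07,"turn": 0},
    {"dx": -1.01,"dy": -0.19,"dz": -0.22,"turn": 0},
    {"dx": -0.96,"dy": -0.18,"dz": -0.36,"turn": 0},
    {"dx": -0.9,"dy": -0.17,"dz": -0.49,"turn": 0},
    {"dx": -0.84,"dy": -0.155,"dz": -0.61,"turn": 0},
    {"dx": -0.74,"dy": -0.14,"dz": -0.73,"turn": 0},
    {"dx": 0,"dy": 0,"dz": 0,"turn": 0},
    {"dx": 0,"dy": 0,"dz": 0,"turn": 0},
    {"dx": 0,"dy": 0,"dz": 0,"turn": 0},
    {"dx": 0,"dy": 0,"dz": 0,"turn": 0}
  ]
}}

```text
time: 16.22
tool_pos: [0.5342, 0.0116, 0.1291]
tcp_rot: [-3.129, -0.286, 0.01]
wrist_force: [-6.1, 1.0, 2.4]
width: 0.466
```

Emit:
{"name": "jog_arm", "arguments": {
  "motion": [
    {"dx": 0,"dy": 0,"dz": 0,"turn": 0},
    {"dx": 0,"dy": 0,"dz": 0,"turn": 0},
    {"dx": 0,"dy": 0,"dz": 0,"turn": 0},
    {"dx": 0,"dy": 0,"dz": 0,"turn": 0},
    {"dx": 0,"dy": 0,"dz": 0,"turn": 0},
    {"dx": 0,"dy": 0,"dz": 0,"turn": 0}
  ],
  "fingers": 8
}}

```text
time: 16.72
tool_pos: [0.5372, 0.0117, 0.1305]
tcp_rot: [3.128, 0.285, 0.001]
wrist_force: [0.1, 0.8, 0.3]
width: 0.934
```

```bash
python3 - <<'E'
from h import *
a,_=save("scene","s7")
s=strip("scene",a,-60,120); g=np.median(s.sum(2,dtype=int),axis=1) ; print([(i-60,int(g[i])) for i in range(40,180,2)])
E
```

```text
[(-20, 241), (-18, 247), (-16, 253), (-14, 259), (-12, 258), (-10, 260), (-8, 261), (-6, 275), (-4, 314), (-2, 318), (0, 277), (2, 186), (4, 88), (6, 175), (8, 281), (10, 307), (12, 296), (14, 295), (16, 290), (18, 291), (20, 287), (22, 287), (24, 286), (26, 285), (28, 279), (30, 279), (32, 270), (34, 266), (36, 263), (38, 255), (40, 250), (42, 248), (44, 241), (46, 237), (48, 232), (50, 229), (52, 227), (54, 216), (56, 216), (58, 208), (60, 207), (62, 207), (64, 198), (66, 192), (68, 189), (70, 185), (72, 184), (74, 178), (76, 170), (78, 165), (80, 160), (82, 157), (84, 155), (86, 149), (88, 141), (90, 134), (92, 133), (94, 129), (96, 124), (98, 120), (100, 116), (102, 114), (104, 112), (106, 109), (108, 108), (110, 110), (112, 110), (114, 111), (116, 122), (118, 133)]
```

Emit:
{"name": "jog_arm", "arguments": {
  "motion": [
    {"dx": 0.45,"dy": 0.08,"dz": 0.47,"turn": 0},
    {"dx": 0,"dy": 0,"dz": 0,"turn": 0},
    {"dx": 0,"dy": 0,"dz": 0,"turn": 0}
  ]
}}

```text
time: 17.02
tool_pos: [0.5422, 0.0126, 0.1357]
tcp_rot: [3.128, 0.285, 0.002]
wrist_force: [-0.6, 0.0, -0.1]
width: 0.936
```

Emit:
{"name": "jog_arm", "arguments": {
  "motion": [
    {"dx": 0,"dy": 0,"dz": 0,"turn": 0},
    {"dx": 0,"dy": 0,"dz": 0,"turn": 0},
    {"dx": 0,"dy": 0,"dz": 0,"turn": 0},
    {"dx": 0,"dy": 0,"dz": 0,"turn": 0},
    {"dx": 0,"dy": 0,"dz": 0,"turn": 0},
    {"dx": 0,"dy": 0,"dz": 0,"turn": 0},
    {"dx": 0,"dy": 0,"dz": 0,"turn": 0}
  ],
  "fingers": 0,
  "grip_force": 20
}}

```text
time: 17.6
tool_pos: [0.5412, 0.0128, 0.135]
tcp_rot: [-3.128, -0.285, 0.001]
wrist_force: [-1.3, 1.3, 1.0]
width: 0.469
```

Emit:
{"name": "jog_arm", "arguments": {
  "motion": [
    {"dx": -0.22,"dy": -0.04,"dz": -0.23,"turn": 0},
    {"dx": -0.23,"dy": -0.04,"dz": -0.24,"turn": 0},
    {"dx": 0,"dy": 0,"dz": 0,"turn": 0},
    {"dx": 0,"dy": 0,"dz": 0,"turn": 0},
    {"dx": 0,"dy": 0,"dz": 0,"turn": 0}
  ]
}}

```text
time: 18.02
tool_pos: [0.5377, 0.0122, 0.1311]
tcp_rot: [-3.128, -0.285, -0.003]
wrist_force: [-0.7, 2.9, 6.2]
width: 0.469
```

Emit:
{"name": "jog_arm", "arguments": {
  "motion": [
    {"dx": 0,"dy": 0,"dz": 0,"turn": 0},
    {"dx": 0,"dy": 0,"dz": 0,"turn": 0},
    {"dx": 0,"dy": 0,"dz": 0,"turn": 0},
    {"dx": 0,"dy": 0,"dz": 0,"turn": 0},
    {"dx": 0,"dy": 0,"dz": 0,"turn": 0},
    {"dx": 0,"dy": 0,"dz": 0,"turn": 0}
  ],
  "fingers": 8
}}

```text
time: 18.52
tool_pos: [0.5366, 0.0117, 0.1299]
tcp_rot: [3.129, 0.285, -0.001]
wrist_force: [0.0, 0.8, 0.7]
width: 0.936
```

Emit:
{"name": "jog_arm", "arguments": {
  "motion": [
    {"dx": 0,"dy": 0,"dz": 1.5,"turn": 0},
    {"dx": 0,"dy": 0,"dz": 3,"turn": 0},
    {"dx": 0,"dy": 0,"dz": 3,"turn": 0},
    {"dx": 0,"dy": 0,"dz": 3,"turn": 0},
    {"dx": 0,"dy": 0,"dz": 3,"turn": 0},
    {"dx": 0,"dy": -3,"dz": 1,"turn": 0},
    {"dx": 0,"dy": -4,"dz": 0,"turn": 0},
    {"dx": 0,"dy": -4,"dz": 0,"turn": 0},
    {"dx": 0,"dy": -4,"dz": 0,"turn": 0},
    {"dx": 0,"dy": -4,"dz": 0,"turn": 0},
    {"dx": 0,"dy": -4,"dz": 0,"turn": 0},
    {"dx": 0,"dy": -4,"dz": 0,"turn": 0}
  ]
}}

```text
time: 19.52
tool_pos: [0.5364, -0.2601, 0.2753]
tcp_rot: [3.129, 0.285, 0.0]
wrist_force: [0.9, -0.3, 0.2]
width: 0.933
```

```bash
cat > fin.py <<'E'
from h import *
import sys
k=sys.argv[1]; a,_=save("scene","s"+k); b,db=save("top","t"+k)
for n,im in(("scene",a),("top",b)):
    s=strip(n,im,-30,45); g=np.median(s.sum(2,dtype=int),axis=1); i=np.arange(-30,45); j=np.argmin(g); w=np.clip(200-g,0,None); w[abs(i-i[j])>5]=0
    print(n,i[j],g[j],(w*i).sum()/w.sum())
cv2.imwrite(f"pics/c{k}.png",np.hstack([cv2.resize(a[100:250,230:370,::-1],None,fx=2.8,fy=4),cv2.resize(b[120:290,160:280,::-1],(392,600))]))
print(bot.read_state()["tool_pos"])
E
python3 fin.py 8
```

```text
scene 1 94.0 0.952076677316294
top -2 118.0 -1.6923076923076923
[ 0.53615793 -0.26381145  0.27484211]
```

View pics/c8.png

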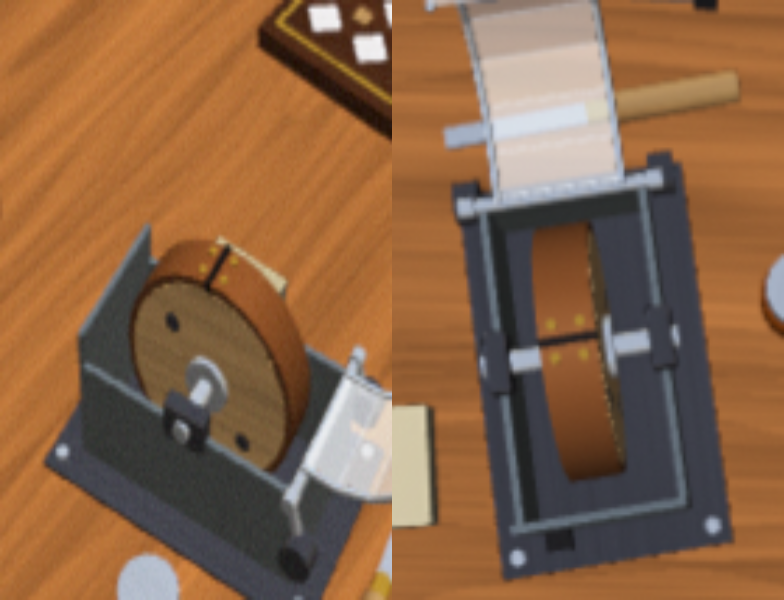

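The seam sits at the top in both views, at (220,265) on the left and (568,338) on the right. The angles read +1.0° and −1.7°, which is under 3 mm. The robot is clear, so I'll compare the bystanders with the first picture and hand in.

```bash
python3 - <<'E'
from h import *
a=cv2.imread("pics/t0.png").astype(int); b=cv2.imread("pics/t8.png").astype(int)
d=abs(a-b).sum(2)>90
for n,(x,y,w,h) in dict(bar=(150,230,26,44),jar=(270,186,30,34),cup=(372,162,38,38),mallet=(385,222,104,52),brush=(340,285,80,34),chisel_handle=(243,138,26,18)).items(): print(n,d[y:y+h,x:x+w].mean().round(3))
print(bot.finish_job())
E
```

```text
bar 0.0
jar 0.0
cup 0.455
mallet 0.481
brush 0.221
chisel_handle 0.006
the job is handed in; nothing more can be done
None
```

```bash
python3 - <<'E'
import cv2
a=cv2.imread("pics/s0.png").astype(int); b=cv2.imread("pics/s8.png").astype(int); d=abs(a-b).sum(2)>90
for n,(x,y,w,h) in dict(cup=(198,312,46,54),mallet=(60,282,126,100),brush=(108,238,66,64),jar=(268,236,30,36)).items(): print(n,d[y:y+h,x:x+w].mean().round(3))
E
```

```text
cup 0.0
mallet 0.0
brush 0.0
jar 0.0
```

The guard is open on its stop, the seam is at the top of the wheel, and the job was handed in at about 20 s of the 64 s allowed. `finish_job` gave no verdict.

- **Guard:** I pinched the tab, swung the guard up to about 0.7 rad and let go. It fell open by itself. Pictures show it lying back behind the machine; I judged that by eye and did not measure its angle.
- **Wheel:** I turned it by pinching the rim: two strokes of about 96°, one of 60° and a 5° correction. I then let go and moved the arm clear.

**Last checks:**
- **Seam position:** the two cameras disagree slightly. The scene camera puts the seam 1.0° behind the top and the top camera 1.7° in front. Both are within 3 mm of the crown, against a 12 mm limit.
- **Wheel at rest:** I did not measure the wheel's speed. It had been released for about 1 s when the last pictures were taken.
- **Other things on the bench:** before handing in, the comparison of top-camera pictures showed changes at the cup, mallet and brush. After handing in, the scene camera's first and last pictures showed none there, so I take the top-view changes to be the arm in front of them. The jar, bar and visible chisel handle were also unchanged.

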